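# File the film sample rolls on their line stands

## Task

Put the four film sample rolls with coloured cores on the spindle stands of the same colour, blue on blue and orange on orange, each stand with its large roll at the bottom, flat on the base, and its small roll resting on top of it. Lower the rolls onto the spindles rather than dropping them, and leave the black-cored roll, the tape, the thickness gauge and the calculator where they are.

Things in the scene. Friction and masses are not known exactly. Their poses are not given: they have to be found in the camera images.
- blue_large: Large sample roll of white film on its blue core tube, standing on end: outside diameter 66 mm, height 36 mm, 26 mm bore right through; the blue core shows as a ring 7 mm wide round the bore on the top face. Origin: centre of the underside; z up along the bore. About 100 g, rigid. May start anywhere in the work area
- blue_small: Small sample roll of white film on its blue core tube, standing on end: outside diameter 48 mm, height 30 mm, 26 mm bore right through; the blue core shows as a ring 7 mm wide round the bore on the top face. Origin: centre of the underside; z up along the bore. About 40 g, rigid. May start anywhere in the work area
- orange_large: Large sample roll of white film on its orange core tube, standing on end: outside diameter 66 mm, height 36 mm, 26 mm bore right through; the orange core shows as a ring 7 mm wide round the bore on the top face. Origin: centre of the underside; z up along the bore. About 100 g, rigid. May start anywhere in the work area
- orange_small: Small sample roll of white film on its orange core tube, standing on end: outside diameter 48 mm, height 30 mm, 26 mm bore right through; the orange core shows as a ring 7 mm wide round the bore on the top face. Origin: centre of the underside; z up along the bore. About 40 g, rigid. May start anywhere in the work area
- black_roll: Unwanted sample roll of white film on its black core tube, standing on end: outside diameter 58 mm, height 36 mm, 26 mm bore right through; the black core shows as a ring 7 mm wide round the bore on the top face. Origin: centre of the underside; z up along the bore. About 70 g, rigid. May start anywhere in the work area. It stays where it is
- blue_stand: blue sample stand, fixed: round blue base, 96 mm diameter, 6 mm thick, with a central upright steel spindle 10 mm in diameter, its tip 60 mm above the bench. Origin: centre of the base's underside, on the bench; z up along the spindle. Rolls have about 8 mm play all round it. Seated, a large roll's underside is 6 mm above the bench; a small roll's, on top of it, is 42 mm above
- orange_stand: orange sample stand, fixed: round orange base, 96 mm diameter, 6 mm thick, with a central upright steel spindle 10 mm in diameter, its tip 60 mm above the bench. Origin: centre of the base's underside, on the bench; z up along the spindle. Rolls have about 8 mm play all round it. Seated, a large roll's underside is 6 mm above the bench; a small roll's, on top of it, is 42 mm above
- gauge: digital film thickness gauge lying on the bench: steel dial housing 56 mm in diameter, 24 mm high, with a black C-shaped frame and handle beside it reaching 102 mm to +x and 65 mm to -y. Origin: under the centre of the dial. Stays where it is
- tape: roll of all-black adhesive tape, 72 mm outside, 52 mm bore, 24 mm high, lying flat. Origin: centre of the underside. Stays where it is
- calculator: grey desk calculator, 130 mm along its x, 78 mm along its y, 16 mm high. Origin: centre of the underside. Stays where it is
There are look-alikes about, which are no part of the job. Leave any green or yellow look-alike of the orange_stand alone. Leave any yellow look-alike of the blue_large alone.

How it is judged (in metres and radians):
At the end, for the whole second after the job is handed in: On each stand the large roll of its colour sits on the base and the small roll of its colour sits on the large one, both over the spindle (within 13 mm of its axis, undersides within -5/+6 mm of 6 mm and 42 mm above the bench), upright within 0.12 rad, at rest (under 20 mm/s) and released (horizontal distance between each of blue_large, blue_small and blue_stand below 0.013 m and z of blue_large in the frame of blue_stand between 0.001 and 0.012 m and angle between each of blue_large, blue_small, orange_large, orange_small's own z axis and vertical below 0.12 rad and linear speed of each of blue_large, blue_small, orange_large, orange_small below 0.02 m/s and contact force between the fingers and blue_large below 0.1 N and z of blue_small in the frame of blue_stand between 0.037 and 0.048 m and contact force between the fingers and blue_small below 0.1 N and horizontal distance between each of orange_large, orange_small and orange_stand below 0.013 m and z of orange_large in the frame of orange_stand between 0.001 and 0.012 m and contact force between the fingers and orange_large below 0.1 N and z of orange_small in the frame of orange_stand between 0.037 and 0.048 m and contact force between the fingers and orange_small below 0.1 N); the robot touches nothing.
It fails at once if the black-cored roll is moved more than 20 mm (distance of black_roll from where it was at the start of the episode above 0.02 m).
It fails at once if the thickness gauge, the tape or the calculator is moved more than 20 mm (distance of any of gauge, tape, calculator from where it was at the start of the episode above 0.02 m).
It fails at once if a roll is dropped from a height (falls free, out of the fingers, faster than 0.9 m/s) ((linear speed of blue_large above 0.9 m/s and contact force between the fingers and blue_large below 0.01 N) or (linear speed of blue_small above 0.9 m/s and contact force between the fingers and blue_small below 0.01 N) or (linear speed of orange_large above 0.9 m/s and contact force between the fingers and orange_large below 0.01 N) or (linear speed of orange_small above 0.9 m/s and contact force between the fingers and orange_small below 0.01 N)).
It also fails if it takes over 136 s, if anything falls off the work surface, if the arm or the gripper's body presses on something with over 40 N, if the wrist force passes 120 N, or if a joint passes its speed limit or range.

## Robot

A 6-joint arm with a two-finger parallel gripper is mounted at the origin on the work surface. World frame = base frame: x ahead of the robot, y to its left, z up, the work surface at z = 0. Lengths are in m, angles in degrees, forces in N, time in s.
With the tool pointing down it reaches from about 0.375 to 0.9 m from the base axis. Payload 3.1 kg.
Tool frame: the origin (TCP) lies on the centre line of the jaws, within the pads' length; the fingertips stand 17 mm ahead of it and the grasp point (between the pads) lies 2 mm behind it; z points along the fingers, y is the line along which they close (so a half turn about z gives the same grasp; the last joint's range is limited). The gripper opens to 87 mm and grips with 3 to 60 N. Pads are 19 mm wide; open, the fingers measure 117 mm over their backs; the gripper's body (75 mm by 190 mm) begins 51 mm behind the grasp point.
Start: joints at [-73.425, 30.224, 82.088, -0, 67.689, -10.227], TCP at [0.282, -0.558, 0.24] pointing down, gripper open.
Joint ranges: [-176.69, 176.69], [-43.24, 126.21], [12.49, 139.97], [-82, 262], [0, 151.66], [-163.58, 163.58]. Speed limits (degrees/s): [159.86, 159.86, 180, 180, 180, 180].

## Interface

Orientations are given as a 3x3 rotation matrix whose columns are the frame's x, y, z axes.
In Python, from rig import bot, imaging, finder gives the robot as it stands. The module is installed in compiled form; this text tells all that it offers.
- The arm moves only by the tool play_rows, never from a script. Its argument "motion" is a list that holds one entry, the list of rows, each a list of 6 numbers: the shift along the tool's x, y, z in parts of the range, where 1.0 means 1 m, then the turn, a rotation vector about the tool's x, y, z in normalised numbers (1 is 45 degrees). In form: [[[dx, dy, dz, wx, wy, wz], ...]]. A call has 1 to 8 rows; each row is the pose to reach, as a shift and turn from the pose commanded when the call began, along the tool's axes at that moment; what a row does not reach only later rows make up. A row lasts 1/12 s, in which the tool goes at most 41.7 mm and 7.16 degrees, less where a joint would pass 70% of its speed; a pose out of reach is approached as far as the arm can. A call with a gripper value outside its range is refused whole. "fingers" is the finger opening in m, from 0 to 0.087, set as the call begins (left out, the last holds). The fingers move at their own pace and stop on an object; the grip force is fixed at half the most. Time passes only in rows, so rows that repeat a pose let the fingers close. It gives the time, the measured TCP pose, the force, the opening and the grip force at its end, in the units of the state.
- bot.read_state(): the state, without advancing time (a new reading comes with each control period).
- imaging.capture(name): name is "scene" or "top"; returns a dict with "frame" (384x512x3 uint8, red, green, blue), "camera_matrix" (3x3 intrinsics, pixels), "R" (3x3) and "t" (3): a world point X has camera coordinates R X + t. Camera axes: x right, y down, z forward; pixel columns grow to the right and rows downward; lengths in m; the calibration is good to about 2 mm. A picture is of the moment at which its call begins. There is no depth.
- bot.hand_in(): hands the job in; it is judged then, once.
Trained networks look in the newest picture that a camera, given by its name, has taken for a name from the list of things; names that differ only in an ending like _2 or _b are one class to them, and where a whole thing is asked for, a point or a joint stands for the part that bears it (a point fixed in the world has none). Each returns a list of dicts, best first, with "confidence" (0 to 1); they miss things now and then, are a little off and sometimes report something else, mostly with a low value. They report only what shows in the picture. A call takes as long as a camera call. They do not tell look-alikes from the thing itself.
- finder.recognise(camera, name): "at" ([x, y, z] in m, in world coordinates, good to about 4 mm: the middle of the surface that is visible of it).
- finder.outline_of(camera, name): "pixels" (384x512 bool, what is visible of it).
The state is a dict: "time_s": time; "joint_positions": joint angles; "qvel": joint speeds; "tau": joint torques, N m; "position": TCP position; "tcp_rot": TCP orientation; "force": force on the tool from outside, world axes, zero at the start; "moment": the same for the moment, N m; "opening": opening from 0.0 (shut) to 1.0 (fully open); "grasp_force": force on a finger pad.
Only numpy, scipy, OpenCV 4.12 (cv2) and the standard library are available. Lean on these libraries where they do the work, as an engineer would, in place of code of your own. Each camera call takes 0.05 s, during which the arm holds its last target. There are 200 camera calls.

## Working session

There is one attempt and no reset: what is moved stays moved. The work goes in short steps, Python scripts to look and compute and a tool call to move; the robot and the scene stay as the last step left them, time stands still between calls to the robot, and variables do not carry over. Pictures are saved under pics/ and viewed, at most 14 in all, crops included, and the job is handed in when it is done.

Besides the shell and the picture viewer there is one more tool, called after "Call:" as name([rows], argument=value, ...), one row to a line, values as JSON. play_rows: Moves the arm, as the interface text tells. Its arguments: {"type":"object","properties":{"motion":{"type":"array"},"fingers":{"type":"number"}},"required":["motion"]}

```bash
mkdir -p pics; cat > h.py <<'E'
import numpy as np, cv2
from rig import bot, imaging, finder
def px2w(c,u,v,z):
    d=np.linalg.inv(c["camera_matrix"])@np.array([u,v,1.]); R=np.array(c["R"]);t=np.array(c["t"])
    o=-R.T@t; d=R.T@d; return o+d*(z-o[2])/d[2]
def save(c,n): cv2.imwrite(f"pics/{n}.png",cv2.cvtColor(c["frame"],cv2.COLOR_RGB2BGR))
E
python3 - <<'E'
from h import *
print(bot.read_state())
for n in("top","scene"):
    c=imaging.capture(n); save(c,n+"0")
    print(n,np.round(-np.array(c["R"]).T@c["t"],3))
    for k in "blue_large blue_small orange_large orange_small black_roll blue_stand orange_stand gauge tape calculator".split():
        print(k,[(np.round(d["at"],3).tolist(),round(d["confidence"],2)) for d in finder.recognise(n,k)])
E
```

```text
{'time_s': 0.0, 'joint_positions': array([-7.34228771e+01,  3.02771571e+01,  8.21576792e+01,  6.93273865e-04,
        6.76878265e+01, -1.02259534e+01]), 'qvel': array([-0.07914327, -0.04040408, -0.04512631, -0.02560949, -0.10801044,
       -0.0997038 ]), 'tau': array([-6.95508716e-04, -4.40045106e+01, -1.76589704e+01,  6.31265296e-02,
        5.83059294e-02, -1.55590633e-04]), 'position': array([ 0.28166764, -0.55714743,  0.23858381]), 'tcp_rot': array([[ 8.92563803e-01,  4.50920723e-01, -6.00073082e-04],
       [ 4.50920952e-01, -8.92561522e-01,  2.05507971e-03],
       [ 3.91075884e-04, -2.10487529e-03, -9.99997708e-01]]), 'force': array([ 0.19319905,  0.4686965 , -0.31708389]), 'moment': array([ 0.08111704, -0.02535732,  0.02026189]), 'grasp_force': 0.0, 'opening': 1.0032081519233276}
top [0.38  0.007 1.158]
blue_large [([0.598, -0.25, 0.036], 0.85), ([0.501, -0.343, 0.035], 0.65)]
blue_small [([0.391, -0.254, 0.028], 0.73)]
orange_large [([0.455, 0.061, 0.035], 0.75)]
orange_small [([0.39, 0.275, 0.008], 0.66)]
black_roll [([0.591, 0.226, 0.04], 0.81)]
blue_stand [([0.624, -0.021
[... 268 characters left out ...]
r [([0.564, 0.406, 0.012], 0.97), ([0.391, 0.276, 0.005], 0.61)]
scene [ 1.09 -0.37  0.89]
blue_large [([0.719, -0.28, 0.036], 0.84), ([0.61, -0.259, 0.036], 0.74), ([0.512, -0.351, 0.035], 0.72)]
blue_small [([0.398, -0.256, 0.022], 0.83)]
orange_large [([0.464, 0.059, 0.034], 0.89)]
orange_small [([0.492, -0.093, 0.023], 0.69)]
black_roll [([0.603, 0.221, 0.033], 0.73)]
blue_stand [([0.632, -0.024, 0.006], 0.61)]
orange_stand [([0.258, 0.253, 0.007], 0.96), ([0.398, 0.268, 0.01], 0.87), ([0.329, 0.423, 0.002], 0.62), ([0.465, 0.063, 0.035], 0.34)]
gauge [([0.611, -0.475, 0.02], 0.74)]
tape [([0.723, 0.131, 0.02], 0.79)]
calculator [([0.569, 0.405, 0.015], 0.92), ([0.6, 0.222, 0.029], 0.3)]
```

View pics/top0.png

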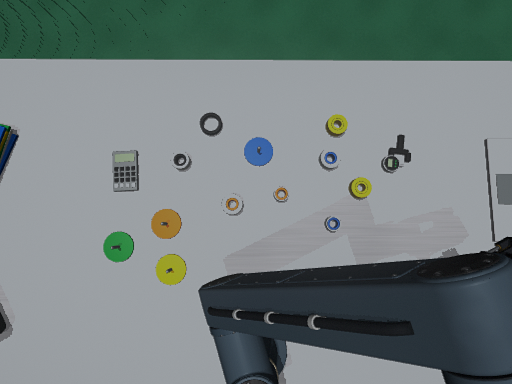

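View pics/scene0.png

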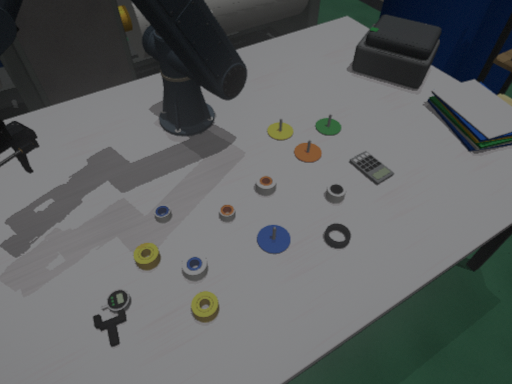

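The top view has +x up and +y left. It shows the blue stand (258,151), orange stand (166,223), blue_large (330,158), blue_small (333,224), orange_large (232,204) and orange_small (281,194). The yellow rolls at (337,124) and (361,188) and the yellow and green stands are look-alikes. Next I measure centres by colour in both views.

```bash
cat >> h.py <<'E'
T=dict(blue_large=((.60,-.252),.036,110),blue_small=((.393,-.255),.030,110),orange_large=((.458,.061),.036,12),orange_small=((.487,-.093),.030,12),
 blue_stand=((.627,-.022),.006,110),orange_stand=((.393,.274),.006,12),black_roll=((.596,.226),.036,None))
def meas(c,k,at=None,z=None):
    p,z0,h=T[k]; p=at or p; z=z or z0; K=c["camera_matrix"]
    q=K@(np.array(c["R"])@np.array([*p,z])+c["t"]); u,v=q[:2]/q[2]
    s=K[0,0]/q[2]; r=(.055 if 'stand' in k else .03)*s
    hsv=cv2.cvtColor(c["frame"],cv2.COLOR_RGB2HSV).astype(int)
    m=(abs(hsv[...,0]-h)<(10 if h<50 else 15))&(hsv[...,1]>90)&(hsv[...,2]>50) if h else hsv[...,2]<90
    Y,X=np.mgrid[:384,:512]; m&=(X-u)**2+(Y-v)**2<r*r
    pts=np.array([px2w(c,x,y,z)[:2] for y,x in np.argwhere(m)]).astype(np.float32)
    if len(pts)<5: return None
    hull=cv2.convexHull(pts*1000); M=cv2.moments(hull)
    return np.round([M["m10"]/M["m00"],M["m01"]/M["m00"],2*np.sqrt(M["m00"]/np.pi)],1),len(pts)
E
python3 - <<'E'
from h import *
for n in("top","scene"):
    c=imaging.capture(n)
    for k in T: print(n,k,meas(c,k))
E
```

```text
top blue_large (array([ 600.4, -250.4,   36.7]), 71)
top blue_small (array([ 390.5, -254.9,   36.5]), 71)
top orange_large (array([453.7,  65.5,  36.9]), 75)
top orange_small (array([486.3, -90.5,  36.7]), 71)
top blue_stand (array([628.4, -18.8,  93.8]), 639)
top orange_stand (array([393.4, 278.2,  93.6]), 690)
top black_roll (array([591.3, 224.3,  47.3]), 117)
scene blue_large (array([ 601.1, -251.8,   35.8]), 89)
scene blue_small (array([ 390.5, -256.3,   34. ]), 55)
scene orange_large (array([453.4,  64.2,  34.8]), 85)
scene orange_small (array([486.7, -92.7,  34.4]), 92)
scene blue_stand (array([629.2, -21.5,  92.2]), 687)
scene orange_stand (array([394.8, 274.6,  91.9]), 387)
scene black_roll (array([602.9, 218.6,  52.3]), 145)
```

```bash
cat > go.py <<'E'
import sys; from h import *
s=bot.read_state(); R=np.array(s["tcp_rot"])
print("pos",np.round(s["position"],4),"t",round(s["time_s"],1),"open",round(s["opening"],3),"q",np.round(s["joint_positions"]).astype(int))
for a in sys.argv[1:]:
    p=np.array([float(x) for x in a.split(",")])
    print(a,"->",np.round(R.T@(p-s["position"]),4))
E
python3 go.py .601,-.251,.14 .601,-.251,.024
```

```text
pos [ 0.2818 -0.5578  0.2396] t 1.2 open 0.999 q [-73  30  82   0  68 -10]
.601,-.251,.14 -> [ 0.4232 -0.1299  0.0996]
.601,-.251,.024 -> [ 0.4232 -0.1299  0.2156]
```

Call:
play_rows([
  [[0.212,-0.065,0.05,0,0,0],[0.212,-0.065,0.05,0,0,0],[0.212,-0.065,0.05,0,0,0],[0.212,-0.065,0.05,0,0,0],[0.212,-0.065,0.05,0,0,0],[0.212,-0.065,0.05,0,0,0],[0.212,-0.065,0.05,0,0,0],[0.212,-0.065,0.05,0,0,0]],
], fingers=0.087)

```text
time_s: 1.87
position: [0.4424, -0.4034, 0.1894]
tcp_rot: [[0.891, 0.454, -0.001], [0.454, -0.891, -0.0], [-0.001, -0.0, -1.0]]
force: [-0.1, -0.5, -0.3]
opening: 0.999
grasp_force: 0.0
```

Call:
play_rows([
  [[0.211,-0.065,0.05,0,0,0],[0.211,-0.065,0.05,0,0,0],[0.211,-0.065,0.05,0,0,0],[0.211,-0.065,0.05,0,0,0],[0.211,-0.065,0.05,0,0,0],[0.211,-0.065,0.05,0,0,0],[0.211,-0.065,0.05,0,0,0],[0.211,-0.065,0.05,0,0,0]],
])

```text
time_s: 2.53
position: [0.6008, -0.252, 0.1395]
tcp_rot: [[0.892, 0.452, -0.0], [0.452, -0.892, -0.001], [-0.001, 0.001, -1.0]]
force: [-0.1, -0.4, 0.1]
opening: 0.998
grasp_force: 0.0
```

```bash
python3 go.py .601,-.251,.024
```

```text
pos [ 0.6008 -0.252   0.1395] t 2.5 open 0.998 q [-33  39  83   0  58  31]
.601,-.251,.024 -> [ 0.0007 -0.0009  0.1155]
```

Call:
play_rows([
  [[0.001,-0.001,0.025,0,0,0],[0.001,-0.001,0.05,0,0,0],[0.001,-0.001,0.075,0,0,0],[0.001,-0.001,0.095,0,0,0],[0.001,-0.001,0.108,0,0,0],[0.001,-0.001,0.115,0,0,0],[0.001,-0.001,0.115,0,0,0],[0.001,-0.001,0.115,0,0,0]],
])

```text
time_s: 3.2
position: [0.6013, -0.251, 0.0252]
tcp_rot: [[0.893, 0.45, 0.001], [0.45, -0.893, -0.001], [0.0, 0.001, -1.0]]
force: [0.2, 0.3, 0.5]
opening: 0.997
grasp_force: 0.0
```

Call:
play_rows([
  [[0,0,0,0,0,0],[0,0,0,0,0,0],[0,0,0,0,0,0],[0,0,0,0,0,0],[0,0,0,0,0,0],[0,0,0,0,0,0],[0,0,0,0,0,0],[0,0,0,0,0,0]],
], fingers=0.04)

```text
time_s: 3.87
position: [0.6019, -0.25, 0.0254]
tcp_rot: [[0.892, 0.451, 0.002], [0.451, -0.892, -0.001], [0.001, 0.002, -1.0]]
force: [0.7, -0.3, 6.0]
opening: 0.749
grasp_force: 30.0
```

Call:
play_rows([
  [[0,0,0,0,0,0],[0,0,0,0,0,0],[0,0,-0.02,0,0,0],[0,0,-0.04,0,0,0],[0,0,-0.06,0,0,0],[0,0,-0.09,0,0,0],[0,0,-0.1,0,0,0],[0,0,-0.1,0,0,0]],
])

```text
time_s: 4.53
position: [0.6029, -0.2505, 0.1272]
tcp_rot: [[0.893, 0.451, 0.005], [0.451, -0.893, -0.003], [0.003, 0.005, -1.0]]
force: [1.0, -0.6, -1.5]
opening: 0.749
grasp_force: 30.0
```

```bash
python3 go.py .629,-.020,.125
```

```text
pos [ 0.6029 -0.2505  0.1272] t 4.5 open 0.749 q [-32  40  83   0  56  31]
.629,-.020,.125 -> [ 0.1273 -0.194   0.0016]
```

Call:
play_rows([
  [[0.016,-0.024,0,0,0,0],[0.038,-0.058,0,0,0,0],[0.06,-0.092,0,0,0,0],[0.082,-0.126,0,0,0,0],[0.104,-0.16,0,0,0,0],[0.12,-0.183,0,0,0,0],[0.127,-0.194,0,0,0,0],[0.127,-0.194,0,0,0,0]],
])

```text
time_s: 5.2
position: [0.6258, -0.0157, 0.1226]
tcp_rot: [[0.891, 0.455, -0.004], [0.455, -0.891, 0.001], [-0.003, -0.003, -1.0]]
force: [-0.0, -0.1, -1.8]
opening: 0.744
grasp_force: 30.0
```

```bash
python3 go.py .629,-.020,.033; python3 - <<'E'
from h import *
for n in("top","scene"):
    c=imaging.capture(n); save(c,n+"1"); print(meas(c,"blue_large",(.629,-.02),.136))
c=c["frame"][180:280,210:340]; cv2.imwrite("pics/s1c.png",cv2.resize(c[...,::-1],None,fx=5,fy=5))
E
```

```text
pos [ 0.6258 -0.0157  0.1226] t 5.2 open 0.744 q [-12  39  87   0  54  51]
.629,-.020,.033 -> [0.0012 0.0056 0.0895]
None
None
```

View pics/s1c.png

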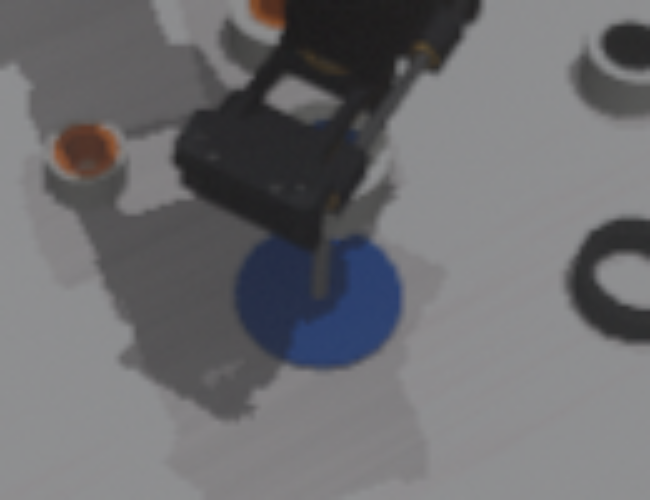

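The crop shows the roll held upright just above the blue stand, with the spindle under it. I'll re-read the settled pose and lower.

```bash
python3 go.py .629,-.020,.032
```

```text
pos [ 0.6265 -0.0195  0.1232] t 5.3 open 0.746 q [-12  39  87   0  54  51]
.629,-.020,.032 -> [0.0022 0.0016 0.0912]
```

Call:
play_rows([
  [[0.002,0.001,0.012,0,0,0],[0.002,0.001,0.027,0,0,0],[0.002,0.001,0.042,0,0,0],[0.002,0.001,0.057,0,0,0],[0.002,0.001,0.07,0,0,0],[0.002,0.001,0.08,0,0,0],[0.002,0.001,0.086,0,0,0],[0.002,0.001,0.09,0,0,0]],
])

```text
time_s: 5.97
position: [0.6289, -0.02, 0.0333]
tcp_rot: [[0.893, 0.45, -0.001], [0.45, -0.893, 0.0], [-0.001, -0.001, -1.0]]
force: [0.4, -0.5, -1.9]
opening: 0.75
grasp_force: 30.0
```

Call:
play_rows([
  [[0,0,0,0,0,0],[0,0,0,0,0,0],[0,0,0,0,0,0]],
])

```text
time_s: 6.22
position: [0.63, -0.0194, 0.0353]
tcp_rot: [[0.893, 0.451, 0.002], [0.451, -0.893, -0.0], [0.001, 0.001, -1.0]]
force: [-1.0, -0.5, -1.1]
opening: 0.752
grasp_force: 30.0
```

Call:
play_rows([
  [[0,0,0.002,0,0,0],[0,0,0.003,0,0,0],[0,0,0.003,0,0,0],[0,0,0.003,0,0,0]],
])

```text
time_s: 6.55
position: [0.6294, -0.0192, 0.0317]
tcp_rot: [[0.893, 0.451, 0.0], [0.451, -0.893, -0.0], [0.0, 0.0, -1.0]]
force: [1.0, 0.0, -1.2]
opening: 0.745
grasp_force: 30.0
```

Call:
play_rows([
  [[0,0,0,0,0,0],[0,0,0,0,0,0],[0,0,0,0,0,0],[0,0,0,0,0,0],[0,0,0,0,0,0],[0,0,0,0,0,0],[0,0,0,0,0,0],[0,0,0,0,0,0]],
], fingers=0.087)

```text
time_s: 7.22
position: [0.6294, -0.0193, 0.0316]
tcp_rot: [[0.893, 0.451, 0.0], [0.451, -0.893, 0.0], [0.0, 0.0, -1.0]]
force: [-0.5, 0.3, 0.9]
opening: 0.998
grasp_force: 0.0
```

Call:
play_rows([
  [[0,0,-0.01,0,0,0],[0,0,-0.03,0,0,0],[0,0,-0.06,0,0,0],[0,0,-0.09,0,0,0],[0,0,-0.1,0,0,0],[0,0,-0.1,0,0,0]],
])

```text
time_s: 7.72
position: [0.6318, -0.0197, 0.1355]
tcp_rot: [[0.892, 0.451, 0.008], [0.451, -0.892, -0.002], [0.006, 0.005, -1.0]]
force: [0.1, 0.6, -0.2]
opening: 1.0
grasp_force: 0.0
```

```bash
python3 go.py .4535,.065,.13
```

```text
pos [ 0.6318 -0.0197  0.1355] t 7.7 open 1.0 q [-12  38  86   0  55  51]
.4535,.065,.13 -> [-0.1209 -0.156   0.004 ]
```

Call:
play_rows([
  [[-0.121,-0.156,0,0,0,0],[-0.121,-0.156,0,0,0,0],[-0.121,-0.156,0,0,0,0],[-0.121,-0.156,0,0,0,0],[-0.121,-0.156,0,0,0,0],[-0.121,-0.156,0,0,0,0],[-0.121,-0.156,0,0,0,0],[-0.121,-0.156,0,0,0,0]],
])

```text
time_s: 8.38
position: [0.4519, 0.0653, 0.1312]
tcp_rot: [[0.892, 0.451, 0.001], [0.451, -0.892, -0.0], [0.001, 0.001, -1.0]]
force: [0.1, -0.2, -0.2]
opening: 1.002
grasp_force: 0.0
```

```bash
python3 - <<'E'
from h import *
for n in("top","scene"):
    c=imaging.capture(n); print(n,"BL",meas(c,"blue_large",(.629,-.02),.042), "OL",meas(c,"orange_large"))
c=c["frame"][180:280,210:340]; cv2.imwrite("pics/s2c.png",cv2.resize(c[...,::-1],None,fx=5,fy=5))
E
python3 go.py .4535,.065,.024
```

```text
top BL (array([630.5, -18.2,  39.5]), 92) OL None
scene BL (array([627.8, -20.3,  35.3]), 74) OL (array([453.4,  64.1,  34.9]), 86)
pos [0.4529 0.0648 0.1313] t 8.5 open 1.002 q [ -6  28 112   0  40  57]
.4535,.065,.024 -> [0.0005 0.     0.1073]
```

View pics/s2c.png

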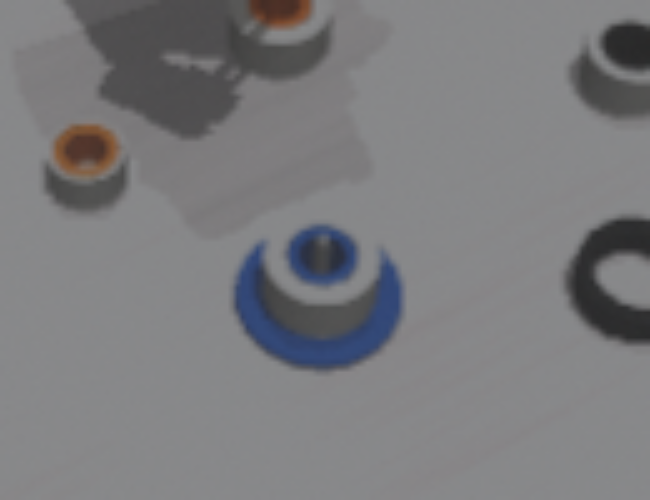

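The large blue roll sits flat and centred on the blue stand, with its ring at crop (322,257). Now the large orange roll.

Call:
play_rows([
  [[0,0,0.025,0,0,0],[0,0,0.05,0,0,0],[0,0,0.075,0,0,0],[0,0,0.092,0,0,0],[0,0,0.102,0,0,0],[0,0,0.107,0,0,0],[0,0,0.107,0,0,0],[0,0,0.107,0,0,0]],
])

```text
time_s: 9.15
position: [0.4517, 0.0652, 0.0247]
tcp_rot: [[0.893, 0.451, 0.001], [0.451, -0.893, -0.0], [0.001, 0.0, -1.0]]
force: [-0.2, 0.4, 0.6]
opening: 0.998
grasp_force: 0.0
```

Call:
play_rows([
  [[0,0,0,0,0,0],[0,0,0,0,0,0],[0,0,0,0,0,0],[0,0,0,0,0,0],[0,0,0,0,0,0],[0,0,0,0,0,0],[0,0,0,0,0,0],[0,0,0,0,0,0]],
], fingers=0.04)

```text
time_s: 9.82
position: [0.4516, 0.0653, 0.0252]
tcp_rot: [[0.893, 0.451, 0.002], [0.451, -0.893, -0.0], [0.001, 0.001, -1.0]]
force: [-0.7, -1.7, 6.7]
opening: 0.74
grasp_force: 31.0
```

Call:
play_rows([
  [[0,0,0,0,0,0],[0,0,-0.01,0,0,0],[0,0,-0.03,0,0,0],[0,0,-0.055,0,0,0],[0,0,-0.08,0,0,0],[0,0,-0.1,0,0,0],[0,0,-0.1,0,0,0],[0,0,-0.1,0,0,0]],
])

```text
time_s: 10.48
position: [0.4514, 0.0655, 0.1257]
tcp_rot: [[0.892, 0.451, 0.003], [0.451, -0.892, -0.0], [0.002, 0.001, -1.0]]
force: [-0.2, 0.5, -1.3]
opening: 0.743
grasp_force: 31.0
```

```bash
python3 go.py .394,.2765,.125
```

```text
pos [0.4514 0.0655 0.1257] t 10.5 open 0.743 q [ -6  29 112   0  39  57]
.394,.2765,.125 -> [ 0.044  -0.2142  0.0005]
```

Call:
play_rows([
  [[0.004,-0.02,0,0,0,0],[0.011,-0.055,0,0,0,0],[0.018,-0.09,0,0,0,0],[0.025,-0.125,0,0,0,0],[0.033,-0.16,0,0,0,0],[0.039,-0.19,0,0,0,0],[0.042,-0.206,0,0,0,0],[0.043,-0.214,0,0,0,0]],
])

```text
time_s: 11.15
position: [0.3909, 0.2775, 0.1233]
tcp_rot: [[0.891, 0.454, -0.003], [0.454, -0.891, -0.001], [-0.003, -0.001, -1.0]]
force: [0.2, -1.0, -0.8]
opening: 0.746
grasp_force: 31.0
```

Call:
play_rows([
  [[0,0,0,0,0,0],[0,0,0,0,0,0],[0,0,0,0,0,0]],
])

```text
time_s: 11.4
position: [0.3929, 0.2747, 0.1241]
tcp_rot: [[0.893, 0.45, -0.001], [0.45, -0.893, -0.001], [-0.001, 0.0, -1.0]]
force: [0.7, -0.3, -1.1]
opening: 0.745
grasp_force: 31.0
```

```bash
python3 go.py .394,.2765,.032
```

```text
pos [0.3929 0.2747 0.1241] t 11.4 open 0.745 q [ 22  30 109   0  41  85]
.394,.2765,.032 -> [ 0.0019 -0.0011  0.0921]
```

Call:
play_rows([
  [[0.001,-0.001,0.012,0,0,0],[0.001,-0.001,0.027,0,0,0],[0.001,-0.001,0.042,0,0,0],[0.001,-0.001,0.057,0,0,0],[0.001,-0.001,0.07,0,0,0],[0.001,-0.001,0.08,0,0,0],[0.001,-0.001,0.086,0,0,0],[0.001,-0.001,0.089,0,0,0]],
])

```text
time_s: 12.07
position: [0.3934, 0.2763, 0.0348]
tcp_rot: [[0.893, 0.45, -0.001], [0.45, -0.893, -0.001], [-0.001, -0.0, -1.0]]
force: [0.2, 0.4, -1.3]
opening: 0.747
grasp_force: 31.0
```

Call:
play_rows([
  [[0,0,0,0,0,0],[0,0,0.001,0,0,0],[0,0,0.002,0,0,0],[0,0,0.003,0,0,0],[0,0,0.003,0,0,0],[0,0,0.003,0,0,0]],
])

```text
time_s: 12.57
position: [0.3934, 0.2773, 0.0328]
tcp_rot: [[0.892, 0.451, 0.001], [0.451, -0.892, 0.0], [0.001, 0.0, -1.0]]
force: [0.4, -1.0, -1.2]
opening: 0.747
grasp_force: 31.0
```

Call:
play_rows([
  [[0,0,0.001,0,0,0],[0,0,0.001,0,0,0],[0,0,0.001,0,0,0],[0,0,0.001,0,0,0],[0,0,0.001,0,0,0],[0,0,0.001,0,0,0],[0,0,0.001,0,0,0],[0,0,0.001,0,0,0]],
], fingers=0.087)

```text
time_s: 13.23
position: [0.3933, 0.2772, 0.0316]
tcp_rot: [[0.893, 0.451, 0.0], [0.451, -0.893, 0.0], [0.0, -0.0, -1.0]]
force: [0.7, 0.5, 0.9]
opening: 0.996
grasp_force: 0.0
```

Call:
play_rows([
  [[0,0,-0.01,0,0,0],[0,0,-0.03,0,0,0],[0,0,-0.06,0,0,0],[0,0,-0.09,0,0,0],[0,0,-0.1,0,0,0],[0,0,-0.1,0,0,0],[0,0,-0.1,0,0,0]],
])

```text
time_s: 13.82
position: [0.3935, 0.2773, 0.1325]
tcp_rot: [[0.893, 0.451, 0.002], [0.451, -0.893, 0.001], [0.002, 0.0, -1.0]]
force: [-0.2, 0.2, -0.6]
opening: 1.001
grasp_force: 0.0
```

```bash
python3 go.py .4865,-.0915,.13
```

```text
pos [0.3935 0.2773 0.1325] t 13.8 open 1.001 q [ 22  29 108   0  42  85]
.4865,-.0915,.13 -> [-0.0833  0.3711  0.0024]
```

Call:
play_rows([
  [[-0.042,0.186,0,0,0,0],[-0.042,0.186,0,0,0,0],[-0.042,0.186,0,0,0,0],[-0.042,0.186,0,0,0,0],[-0.042,0.186,0,0,0,0],[-0.042,0.186,0,0,0,0]],
])

```text
time_s: 14.32
position: [0.4409, 0.0883, 0.1304]
tcp_rot: [[0.895, 0.446, -0.001], [0.446, -0.895, -0.001], [-0.001, 0.0, -1.0]]
force: [0.5, 0.3, 0.1]
opening: 0.997
grasp_force: 0.0
```

Call:
play_rows([
  [[-0.041,0.185,0.002,0,0,0],[-0.041,0.185,0.002,0,0,0],[-0.041,0.185,0.002,0,0,0],[-0.041,0.185,0.002,0,0,0],[-0.041,0.185,0.002,0,0,0],[-0.041,0.185,0.002,0,0,0],[-0.041,0.185,0.002,0,0,0],[-0.041,0.185,0.002,0,0,0]],
])

```text
time_s: 14.98
position: [0.4849, -0.0898, 0.1285]
tcp_rot: [[0.892, 0.451, -0.004], [0.451, -0.892, 0.002], [-0.002, -0.004, -1.0]]
force: [0.6, 0.7, -0.2]
opening: 0.999
grasp_force: 0.0
```

```bash
python3 - <<'E'
from h import *
for n in("top","scene"):
    c=imaging.capture(n); print(n,"OL",meas(c,"orange_large",(.394,.2765),.042), "OS",meas(c,"orange_small"))
c=c["frame"][110:210,240:370]; cv2.imwrite("pics/s3c.png",cv2.resize(c[...,::-1],None,fx=5,fy=5))
E
python3 go.py .4865,-.0915,.021
```

```text
top OL None OS None
scene OL (array([394.8, 277.3,  32.9]), 44) OS (array([487. , -92.2,  35. ]), 99)
pos [ 0.4852 -0.0894  0.129 ] t 15.1 open 0.999 q [-23  30 107   0  43  40]
.4865,-.0915,.021 -> [0.0003 0.0027 0.1079]
```

View pics/s3c.png

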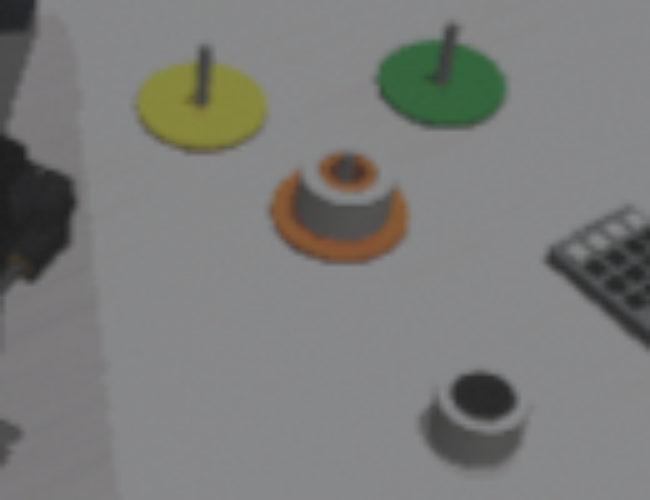

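The large orange roll is seated and centred on the orange stand, with its ring at crop (348,172). Now the small orange roll.

Call:
play_rows([
  [[0,0.002,0.025,0,0,0],[0,0.002,0.05,0,0,0],[0,0.002,0.075,0,0,0],[0,0.002,0.092,0,0,0],[0,0.002,0.102,0,0,0],[0,0.002,0.107,0,0,0],[0,0.002,0.107,0,0,0],[0,0.002,0.107,0,0,0]],
])

```text
time_s: 15.75
position: [0.4877, -0.0928, 0.023]
tcp_rot: [[0.892, 0.452, 0.0], [0.452, -0.892, -0.0], [0.0, 0.0, -1.0]]
force: [0.3, -1.3, -0.2]
opening: 0.999
grasp_force: 0.0
```

Call:
play_rows([
  [[0,0,0,0,0,0],[0,0,0,0,0,0],[0,0,0,0,0,0],[0,0,0,0,0,0],[0,0,0,0,0,0],[0,0,0,0,0,0],[0,0,0,0,0,0],[0,0,0,0,0,0]],
], fingers=0.03)

```text
time_s: 16.42
position: [0.4874, -0.0932, 0.0227]
tcp_rot: [[0.893, 0.451, -0.0], [0.451, -0.893, -0.0], [-0.0, -0.0, -1.0]]
force: [0.2, -0.1, 1.1]
opening: 0.549
grasp_force: 30.0
```

Call:
play_rows([
  [[0,0,0,0,0,0],[0,0,0,0,0,0],[0,0,0,0,0,0],[0,0,0,0,0,0]],
])

```text
time_s: 16.75
position: [0.4874, -0.0932, 0.0227]
tcp_rot: [[0.893, 0.451, 0.0], [0.451, -0.893, -0.0], [0.0, 0.0, -1.0]]
force: [-0.3, -0.9, 3.6]
opening: 0.55
grasp_force: 30.0
```

Call:
play_rows([
  [[0,0,0,0,0,0],[0,0,-0.01,0,0,0],[0,0,-0.03,0,0,0],[0,0,-0.055,0,0,0],[0,0,-0.08,0,0,0],[0,0,-0.105,0,0,0],[0,0,-0.115,0,0,0],[0,0,-0.12,0,0,0]],
])

```text
time_s: 17.42
position: [0.4884, -0.0935, 0.1449]
tcp_rot: [[0.893, 0.451, 0.004], [0.451, -0.893, -0.002], [0.003, 0.003, -1.0]]
force: [0.2, 0.9, -0.6]
opening: 0.552
grasp_force: 30.0
```

```bash
python3 go.py .394,.2765,.14
```

```text
pos [ 0.4884 -0.0935  0.1449] t 17.4 open 0.552 q [-24  29 106   0  45  39]
.394,.2765,.14 -> [ 0.0826 -0.3728  0.004 ]
```

Call:
play_rows([
  [[0.004,-0.018,0,0,0,0],[0.012,-0.053,0,0,0,0],[0.02,-0.09,0,0,0,0],[0.028,-0.126,0,0,0,0],[0.036,-0.162,0,0,0,0],[0.044,-0.198,0,0,0,0],[0.052,-0.234,0,0,0,0],[0.06,-0.27,0,0,0,0]],
])

```text
time_s: 18.08
position: [0.4178, 0.1763, 0.1421]
tcp_rot: [[0.893, 0.451, -0.002], [0.451, -0.893, -0.0], [-0.002, -0.001, -1.0]]
force: [0.6, -0.4, 0.0]
opening: 0.549
grasp_force: 30.0
```

Call:
play_rows([
  [[0.008,-0.036,0,0,0,0],[0.015,-0.07,0,0,0,0],[0.02,-0.092,0,0,0,0],[0.023,-0.103,0,0,0,0],[0.023,-0.103,0,0,0,0],[0.023,-0.103,0,0,0,0],[0.023,-0.103,0,0,0,0],[0.023,-0.103,0,0,0,0]],
])

```text
time_s: 18.75
position: [0.3937, 0.2758, 0.1424]
tcp_rot: [[0.893, 0.449, -0.001], [0.449, -0.893, -0.001], [-0.001, 0.0, -1.0]]
force: [0.6, 0.1, -0.7]
opening: 0.554
grasp_force: 30.0
```

```bash
python3 go.py .394,.2768,.066
```

```text
pos [0.3937 0.2758 0.1424] t 18.8 open 0.554 q [ 22  28 108   0  44  85]
.394,.2768,.066 -> [ 0.0008 -0.0008  0.0764]
```

Call:
play_rows([
  [[0.001,-0.001,0.012,0,0,0],[0.001,-0.001,0.027,0,0,0],[0.001,-0.001,0.042,0,0,0],[0.001,-0.001,0.055,0,0,0],[0.001,-0.001,0.065,0,0,0],[0.001,-0.001,0.071,0,0,0],[0.001,-0.001,0.075,0,0,0],[0.001,-0.001,0.075,0,0,0]],
])

```text
time_s: 19.42
position: [0.3938, 0.278, 0.067]
tcp_rot: [[0.893, 0.45, -0.001], [0.45, -0.893, -0.0], [-0.001, -0.0, -1.0]]
force: [-0.4, -0.2, -0.7]
opening: 0.55
grasp_force: 30.0
```

Call:
play_rows([
  [[0,0,0,0,0,0],[0,0,0.001,0,0,0],[0,0,0.002,0,0,0],[0,0,0.002,0,0,0],[0,0,0.002,0,0,0],[0,0,0.002,0,0,0]],
])

```text
time_s: 19.92
position: [0.3938, 0.2786, 0.0658]
tcp_rot: [[0.892, 0.451, 0.0], [0.451, -0.892, 0.0], [0.0, 0.0, -1.0]]
force: [-0.2, 0.9, -0.5]
opening: 0.55
grasp_force: 30.0
```

Call:
play_rows([
  [[0,0,0.001,0,0,0],[0,0,0.001,0,0,0],[0,0,0.001,0,0,0],[0,0,0.001,0,0,0]],
])

```text
time_s: 20.25
position: [0.3939, 0.2786, 0.0647]
tcp_rot: [[0.893, 0.451, 0.0], [0.451, -0.893, 0.0], [0.0, -0.0, -1.0]]
force: [-0.5, 0.6, 1.6]
opening: 0.55
grasp_force: 30.0
```

Call:
play_rows([
  [[0,0,0,0,0,0],[0,0,0,0,0,0],[0,0,0,0,0,0],[0,0,0,0,0,0],[0,0,0,0,0,0],[0,0,0,0,0,0],[0,0,0,0,0,0],[0,0,0,0,0,0]],
], fingers=0.087)

```text
time_s: 20.92
position: [0.3937, 0.2785, 0.0645]
tcp_rot: [[0.893, 0.451, -0.0], [0.451, -0.893, -0.0], [-0.0, -0.0, -1.0]]
force: [0.6, -0.3, -0.8]
opening: 0.983
grasp_force: 0.0
```

Call:
play_rows([
  [[0,0,0,0,0,0],[0,0,-0.01,0,0,0],[0,0,-0.03,0,0,0],[0,0,-0.055,0,0,0],[0,0,-0.08,0,0,0],[0,0,-0.08,0,0,0],[0,0,-0.08,0,0,0]],
])

```text
time_s: 21.5
position: [0.3947, 0.2789, 0.1464]
tcp_rot: [[0.892, 0.451, 0.004], [0.451, -0.892, 0.002], [0.004, 0.0, -1.0]]
force: [-0.6, -0.2, -0.3]
opening: 1.0
grasp_force: 0.0
```

```bash
python3 go.py .50,0,.14 .3905,-.2555,.14
```

```text
pos [0.3947 0.2789 0.1464] t 21.5 open 1.0 q [ 22  28 107   0  44  85]
.50,0,.14 -> [-0.0319  0.2964  0.0064]
.3905,-.2555,.14 -> [-0.2448  0.4751  0.0055]
```

Call:
play_rows([
  [[-0.032,0.296,0,0,0,0],[-0.032,0.296,0,0,0,0],[-0.032,0.296,0,0,0,0],[-0.032,0.296,0,0,0,0],[-0.032,0.296,0,0,0,0],[-0.032,0.296,0,0,0,0],[-0.032,0.296,0,0,0,0],[-0.032,0.296,0,0,0,0]],
])

```text
time_s: 22.17
position: [0.5022, -0.0062, 0.1441]
tcp_rot: [[0.895, 0.446, 0.004], [0.446, -0.895, -0.003], [0.002, 0.004, -1.0]]
force: [0.1, 0.4, 0.0]
opening: 1.0
grasp_force: 0.0
```

Call:
play_rows([
  [[-0.213,0.179,0.005,0,0,0],[-0.213,0.179,0.005,0,0,0],[-0.213,0.179,0.005,0,0,0],[-0.213,0.179,0.005,0,0,0],[-0.213,0.179,0.005,0,0,0],[-0.213,0.179,0.005,0,0,0],[-0.213,0.179,0.005,0,0,0],[-0.213,0.179,0.005,0,0,0]],
])

```text
time_s: 22.83
position: [0.3881, -0.2607, 0.1389]
tcp_rot: [[0.895, 0.446, 0.0], [0.446, -0.895, -0.002], [-0.001, 0.002, -1.0]]
force: [0.2, -0.4, 0.0]
opening: 1.0
grasp_force: 0.0
```

```bash
python3 - <<'E'
from h import *
for n in("scene","top"):
    c=imaging.capture(n); print(n,"OS",meas(c,"orange_small",(.394,.2765),.072), "BS",meas(c,"blue_small"),"BL",meas(c,"blue_large",(.629,-.02),.042))
E
python3 go.py .3905,-.2555,.021
```

```text
scene OS (array([393.7, 277.5,  33.2]), 64) BS (array([ 391.2, -256.1,   33.4]), 62) BL (array([627.7, -20.2,  35.2]), 72)
top OS (array([395.1, 283.9,  42.6]), 135) BS None BL (array([630.5, -18.2,  39.5]), 90)
pos [ 0.3883 -0.2559  0.1388] t 22.9 open 1.003 q [-47  28 110   0  42  16]
.3905,-.2555,.021 -> [0.0022 0.0009 0.1178]
```

Call:
play_rows([
  [[0.002,0,0.025,0,0,0],[0.002,0,0.05,0,0,0],[0.002,0,0.075,0,0,0],[0.002,0,0.095,0,0,0],[0.002,0,0.108,0,0,0],[0.002,0,0.116,0,0,0],[0.002,0,0.116,0,0,0],[0.002,0,0.116,0,0,0]],
])

```text
time_s: 23.6
position: [0.3912, -0.2537, 0.0234]
tcp_rot: [[0.892, 0.452, -0.001], [0.452, -0.892, 0.001], [-0.0, -0.001, -1.0]]
force: [0.1, -0.4, -0.3]
opening: 1.002
grasp_force: 0.0
```

Call:
play_rows([
  [[0,0,0,0,0,0],[0,0,0,0,0,0],[0,0,0,0,0,0],[0,0,0,0,0,0],[0,0,0,0,0,0],[0,0,0,0,0,0],[0,0,0,0,0,0],[0,0,0,0,0,0]],
], fingers=0.03)

```text
time_s: 24.27
position: [0.3911, -0.2552, 0.0237]
tcp_rot: [[0.893, 0.451, 0.0], [0.451, -0.893, -0.0], [0.0, 0.0, -1.0]]
force: [-0.7, 0.0, 2.3]
opening: 0.553
grasp_force: 30.0
```

Call:
play_rows([
  [[0,0,0,0,0,0],[0,0,0,0,0,0],[0,0,0,0,0,0],[0,0,0,0,0,0]],
])

```text
time_s: 24.6
position: [0.3911, -0.2552, 0.0237]
tcp_rot: [[0.892, 0.451, 0.0], [0.451, -0.892, -0.0], [0.0, 0.0, -1.0]]
force: [0.3, -1.2, 3.6]
opening: 0.549
grasp_force: 30.0
```

Call:
play_rows([
  [[0,0,0,0,0,0],[0,0,-0.01,0,0,0],[0,0,-0.03,0,0,0],[0,0,-0.055,0,0,0],[0,0,-0.08,0,0,0],[0,0,-0.105,0,0,0],[0,0,-0.115,0,0,0],[0,0,-0.12,0,0,0]],
])

```text
time_s: 25.27
position: [0.3917, -0.2554, 0.1457]
tcp_rot: [[0.893, 0.451, 0.003], [0.451, -0.893, -0.002], [0.001, 0.003, -1.0]]
force: [0.5, 0.6, -0.2]
opening: 0.551
grasp_force: 30.0
```

```bash
python3 go.py .629,-.0195,.14
```

```text
pos [ 0.3917 -0.2554  0.1457] t 25.3 open 0.551 q [-47  27 110   0  43  16]
.629,-.0195,.14 -> [ 0.3182 -0.1035  0.0058]
```

Call:
play_rows([
  [[0.018,-0.006,0,0,0,0],[0.05,-0.016,0,0,0,0],[0.085,-0.028,0,0,0,0],[0.12,-0.039,0,0,0,0],[0.155,-0.05,0,0,0,0],[0.19,-0.062,0,0,0,0],[0.225,-0.073,0,0,0,0],[0.258,-0.084,0,0,0,0]],
])

```text
time_s: 25.93
position: [0.5839, -0.0616, 0.1427]
tcp_rot: [[0.892, 0.451, -0.002], [0.451, -0.892, 0.001], [-0.001, -0.002, -1.0]]
force: [1.4, -0.5, -0.7]
opening: 0.551
grasp_force: 30.0
```

Call:
play_rows([
  [[0.028,-0.009,0.001,0,0,0],[0.045,-0.015,0.002,0,0,0],[0.055,-0.018,0.003,0,0,0],[0.06,-0.0195,0.003,0,0,0],[0.06,-0.0195,0.003,0,0,0],[0.06,-0.0195,0.003,0,0,0],[0.06,-0.0195,0.003,0,0,0],[0.06,-0.0195,0.003,0,0,0]],
])

```text
time_s: 26.6
position: [0.6274, -0.0203, 0.1406]
tcp_rot: [[0.893, 0.45, -0.001], [0.45, -0.893, 0.0], [-0.001, -0.0, -1.0]]
force: [0.6, -0.7, -0.8]
opening: 0.549
grasp_force: 30.0
```

```bash
python3 go.py .629,-.0195,.067
```

```text
pos [ 0.6274 -0.0203  0.1406] t 26.6 open 0.549 q [-12  37  87   0  56  51]
.629,-.0195,.067 -> [0.0019 0.     0.0736]
```

Call:
play_rows([
  [[0.001,0,0.012,0,0,0],[0.001,0,0.027,0,0,0],[0.001,0,0.042,0,0,0],[0.001,0,0.053,0,0,0],[0.001,0,0.063,0,0,0],[0.001,0,0.069,0,0,0],[0.001,0,0.072,0,0,0],[0.001,0,0.072,0,0,0]],
])

```text
time_s: 27.27
position: [0.6288, -0.0188, 0.0678]
tcp_rot: [[0.893, 0.451, -0.001], [0.451, -0.893, 0.0], [-0.001, -0.001, -1.0]]
force: [-0.8, 0.1, -1.4]
opening: 0.55
grasp_force: 30.0
```

Call:
play_rows([
  [[0,0,0,0,0,0],[0,0,0.001,0,0,0],[0,0,0.002,0,0,0],[0,0,0.002,0,0,0],[0,0,0.002,0,0,0],[0,0,0.002,0,0,0]],
])

```text
time_s: 27.77
position: [0.6292, -0.0188, 0.0668]
tcp_rot: [[0.893, 0.451, 0.0], [0.451, -0.893, -0.0], [0.0, 0.0, -1.0]]
force: [-0.6, -0.9, 0.2]
opening: 0.551
grasp_force: 30.0
```

Call:
play_rows([
  [[0,0,0.001,0,0,0],[0,0,0.001,0,0,0],[0,0,0.001,0,0,0],[0,0,0.001,0,0,0]],
])

```text
time_s: 28.1
position: [0.6293, -0.0188, 0.0658]
tcp_rot: [[0.893, 0.451, 0.001], [0.451, -0.893, -0.0], [0.0, 0.0, -1.0]]
force: [-0.6, -0.3, 1.9]
opening: 0.546
grasp_force: 30.0
```

Call:
play_rows([
  [[0,0,0,0,0,0],[0,0,0,0,0,0],[0,0,0,0,0,0],[0,0,0,0,0,0],[0,0,0,0,0,0],[0,0,0,0,0,0],[0,0,0,0,0,0],[0,0,0,0,0,0]],
], fingers=0.087)

```text
time_s: 28.77
position: [0.6291, -0.0188, 0.0655]
tcp_rot: [[0.893, 0.451, -0.0], [0.451, -0.893, 0.0], [-0.0, -0.0, -1.0]]
force: [-0.2, -0.4, 0.3]
opening: 0.98
grasp_force: 0.0
```

Call:
play_rows([
  [[0,0,0,0,0,0],[0,0,-0.01,0,0,0],[0,0,-0.03,0,0,0],[0,0,-0.055,0,0,0],[0,0,-0.08,0,0,0],[0,0,-0.11,0,0,0],[0,0,-0.11,0,0,0]],
])

```text
time_s: 29.35
position: [0.6331, -0.0195, 0.1826]
tcp_rot: [[0.892, 0.451, 0.013], [0.451, -0.892, -0.003], [0.01, 0.008, -1.0]]
force: [0.7, -0.2, 0.3]
opening: 0.997
grasp_force: 0.0
```

Call:
play_rows([
  [[-0.12,0.2,0,0,0,0],[-0.12,0.2,0,0,0,0],[-0.12,0.2,0,0,0,0],[-0.12,0.2,0,0,0,0],[-0.12,0.2,0,0,0,0],[-0.12,0.2,0,0,0,0],[-0.12,0.2,0,0,0,0],[-0.12,0.2,0,0,0,0]],
])

```text
time_s: 30.02
position: [0.6117, -0.2532, 0.1756]
tcp_rot: [[0.894, 0.448, 0.0], [0.448, -0.894, 0.0], [0.0, -0.0, -1.0]]
force: [0.0, 0.1, 0.6]
opening: 0.995
grasp_force: 0.0
```

```bash
python3 - <<'E'
from h import *
for n in("top","scene"):
    c=imaging.capture(n); print(n,"OS",meas(c,"orange_small",(.394,.2765),.072), "BS",meas(c,"blue_small",(.629,-.02),.072),"black",meas(c,"black_roll"))
c=c["frame"][110:270,220:390]; cv2.imwrite("pics/s4c.png",cv2.resize(c[...,::-1],None,fx=3.7,fy=3.7))
E
```

```text
top OS (array([395.1, 283.9,  42.6]), 136) BS (array([645. , -27.3,  32.4]), 62) black (array([590.8, 224.7,  46.4]), 101)
scene OS (array([393.7, 277.9,  32.8]), 63) BS (array([627.6, -19.2,  34.6]), 73) black (array([602.9, 218.6,  52.3]), 136)
```

View pics/s4c.png

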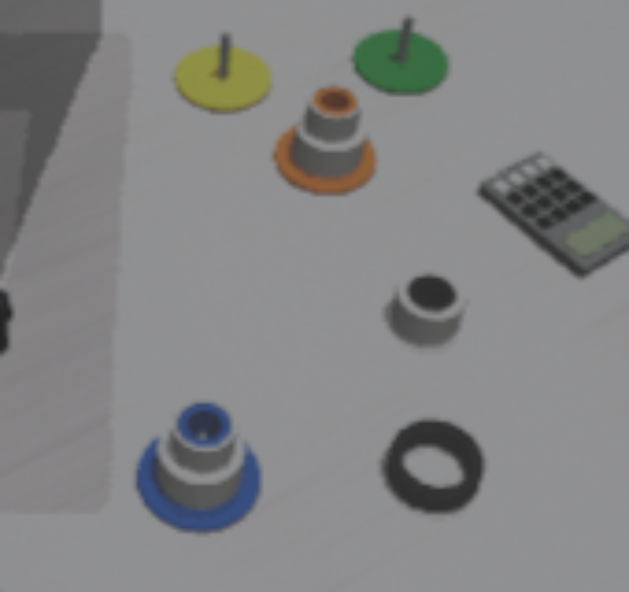

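Both stacks are upright and centred: orange at crop (335,100), blue at (203,425). The black roll, tape and calculator have not moved, and the arm is clear.

```bash
python3 -c "
from rig import bot; print(bot.hand_in())"
```

```text
the job is handed in; nothing more can be done
None
```

I put all four rolls on their matching stands, large below small, and handed the job in at about 30 s; in the last picture both stacks looked upright and centred, but the hand-in gave no verdict.

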